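Put the phone on charge for the night

TASK

Put the phone on charge: lower it gently onto the sloped rest of the bedside charging station, upright (a short end down), screen outwards, centred, with its bottom edge down square against the lip, and let go; then turn the station's rotary main switch a quarter turn clockwise from off until it clicks home at on. Leave everything else on the nightstand where it is.

Things in the scene. Friction and masses are not known exactly. Their poses are not given: they have to be found in the camera images.
- phone_center (a point): Black slab phone, 132 x 64 x 9 mm, about 170 g, flat on the nightstand, screen up. Point: its centre, half-way up. x along its length, y across its width, z out of the screen. Either short end may go down on the rest. The compact lies 10 to 20 mm off its +y side by the +x half, the earbuds case about as near to its -y side by the -x end; near the middle both sides are free.
- station: Bedside charging station, fixed, white plastic, 150 mm deep (x), 238 mm wide (y). Origin on the nightstand under it; x to its back, y to its left, z up. Power box: x -70 to 80, y -110 to -5, top at 50 mm; switch on it, axis at x -20, y -57.5. Left of the box a plinth 10 mm high (y -5 to 128) carries the phone rest, centred at y 68.
- repeller_top (a point): Middle of the top of the plug-in mosquito repeller (white, round, 35 mm across) standing in the socket on the power box, behind the switch, fixed; 87 mm above the nightstand, 70 mm from the switch's axis.
- rest: The sloped phone rest: plate 50 mm wide, 105 mm long, rising to the back at 40 degrees from horizontal; smooth, a phone let go on it slides to the lip. Lip 50 mm wide, 12 mm proud. Origin: middle of the inner corner of face and lip, 22 mm above the nightstand; x up the slope, y left along the lip, z out of the face (z = 0). Phone home: centre at x 66, y 0, z 4.5 mm, overhanging 7 mm each side.
- switch_grip (a point): Grip point of the rotary main switch, on its upright axis, 69 mm above the nightstand. Handle: black bar 12 mm wide, 48 mm long (28 mm to the pointer end with the white line, 20 mm to the other end), 57 to 81 mm above the nightstand, over a round skirt 42 mm across with its top at 57 mm. x along the bar to the pointer end, y across it, z up; turns with the handle.
- switch (a joint): Angle of the rotary main switch, rad, growing clockwise from above. Snap action: off rests on its stop at 0 (pointer to the station's back, at the ring mark), on at 1.571 (pointer to the right, -y of the station, at the stroke mark). Leaving either takes about 0.08 N m; past the half-way dead point the spring draws the handle on and home to the other stop.
- compact_center (a point): Bystander: closed round mirror compact of steel, 62 mm across, 15 mm high, loose, beside the phone. Point: its centre, half-way up.
- dispenser_center (a point): Bystander: transparent acrylic cup with push dispenser top, 74 mm across, 100 mm high, loose, between the robot and the station. Point: on its axis, half-way up; z up.
- saucer: Bystander: yellow ceramic saucer, 124 mm across, 17 mm high, loose. Origin: centre of its underside.
- tweezers: Bystander: steel tray with three tweezers, 122 x 56 x 13 mm, loose. Origin: centre of its underside, x along it.
- roller: Bystander: plastic massage roller, 180 mm long, 60 mm wide and 44 mm high at its head, loose. Origin: on the nightstand under its middle; x along it to the head.
- case_center (a point): Bystander: grey earbuds case, a rounded block 54 x 46 mm, 23 mm high, loose, beside the phone. Point: its centre, half-way up; x along the 54 mm.
- jar_center (a point): Bystander: round cream jar, amber glass with black lid, 58 mm across, 42 mm high, loose, to the left of the station's phone rest. Point: its centre, half-way up.
Not all that is in view belongs to the job. Leave any brown look-alike of the part that bears phone_center alone.

How it is judged:
By the outcome, as a careful person would: the job done as asked, in the order asked, and still so for the second after the job is handed in, with the robot touching nothing.
It also fails if it takes over 67 s, if anything falls off the work surface, if the arm or the gripper's body presses on something with over 40 N, if the wrist force passes 120 N, or if a joint passes its speed limit or range.

ROBOT

A 6-joint arm with a two-finger parallel gripper is mounted at the origin on the work surface. World frame = base frame: x ahead of the robot, y to its left, z up, the work surface at z = 0. Lengths are in mm, angles in rad, forces in N, time in s.
With the tool pointing down it reaches from about 275 to 1000 mm from the base axis. Payload 8.4 kg.
Tool frame: the origin (TCP) lies midway between the tips of the shut fingers; the grasp point (between the pads) lies 19 mm behind it; z points along the fingers, y is the line along which they close (so a half turn about z gives the same grasp; the last joint's range is limited). The gripper opens to 85 mm and grips with 20 to 120 N. Pads are 22 mm wide; open, the fingers measure 114 mm over their backs; the gripper's body (76 mm by 85 mm) begins 54 mm behind the grasp point. The pads swing forward as they close: fully open they stand 13 mm farther back than shut.
Start: joints at [-1.336, 0.353, 1.633, -0, 1.155, -0.002], TCP at [146.619, -607.561, 231.281] pointing down, gripper open.
Joint ranges: [-2.63, 2.63], [-0.92, 2.1], [0.06, 2.66], [-1.3, 4.44], [0, 2.69], [-3.02, 3.02]. Speed limits (rad/s): [2.22, 2.22, 2.79, 3.14, 3.14, 3.14].

INTERFACE

Orientations are given as [roll, pitch, yaw] about the fixed x, y, z axes, in that order (R = Rz(yaw) Ry(pitch) Rx(roll)).
In Python, from rig import telemetry, optics, r gives the robot as it stands.
- The arm moves only by the tool play_rows, never from a script. Its arguments are lists of equal length, an entry for each row: "dp": the shift along the tool's x, y, z in units of 40 mm (1.0 is 40 mm), a list of three; "rot": the turn, a rotation vector about the tool's x, y, z in units of 6 degrees (1.0 is 6 degrees), a list of three. In form: {"dp": [[tx, ty, tz], ...], "rot": [[ax, ay, az], ...]}. A call has 1 to 5 rows; each row is the pose to reach, as a shift and turn from the pose commanded when the call began, along the tool's axes at that moment; what a row does not reach only later rows make up. A row lasts 1/12 s, in which the tool goes at most 41.7 mm and 7.16 degrees, less where a joint would pass 70% of its speed; a pose out of reach is approached as far as the arm can. A call with a gripper value outside its range is refused whole. "fingers" is the opening, from 0 (shut) to 1 (fully open), set as the call begins (left out, the last holds). The fingers move at their own pace and stop on an object; "grip_force" is the grip in N (left out, the last holds). Time passes only in rows, so rows that repeat a pose let the fingers close. It gives the time, the measured TCP pose, the force, the opening and the grip force at its end, in the units of the state.
- telemetry.sense(): the state, without advancing time (a new reading comes with each control period).
- optics.grab_frame(name): name is "side" or "top"; returns a dict with "color" (400x640x3 uint8, red, green, blue), "mtx" (3x3 intrinsics, pixels), "D" ([k1, k2, p1, p2, k3] as OpenCV has them; the pictures are not rectified), "R" (3x3) and "t" (3): a world point X has camera coordinates R X + t. Camera axes: x right, y down, z forward; pixel columns grow to the right and rows downward; lengths in mm; the calibration is good to about 2 mm. A picture is of the moment at which its call begins. There is no depth.
- r.sign_off(): hands the job in; it is judged then, once.
The state is a dict: "clock": time; "qpos": joint angles; "qvel": joint speeds; "joint_efforts": joint torques, N m; "eef_pos": TCP position; "tcp_rot": TCP orientation; "contact_force": force on the tool from outside, world axes, zero at the start; "wrist_torque": the same for the moment, N m; "opening": opening from 0.0 (shut) to 1.0 (fully open); "grasp_force": force on a finger pad.
Only numpy, scipy, OpenCV 4.12 (cv2) and the standard library are available. Lean on these libraries where they do the work, as an engineer would, in place of code of your own. Each camera call takes 0.05 s, during which the arm holds its last target. There are 200 camera calls.

## Working session

There is one attempt and no reset: what is moved stays moved. The work goes in short steps, Python scripts to look and compute and a tool call to move; the robot and the scene stay as the last step left them, time stands still between calls to the robot, and variables do not carry over. Pictures are saved under pics/ and viewed, at most 13 in all, crops included, and the job is handed in when it is done.

Besides the shell and the picture viewer there is one more tool, called after "Emit:" as a command line: name --argument value ..., lists and objects as JSON in quotes. play_rows: Moves the arm, as the interface text tells. Its arguments: {"type":"object","properties":{"dp":{"type":"array"},"rot":{"type":"array"},"fingers":{"type":"number"},"grip_force":{"type":"number"}},"required":["dp","rot"]}

```bash
mkdir -p pics; python3 - <<'E'
from rig import telemetry, optics, r
import cv2,pickle
F={n:optics.grab_frame(n) for n in("side","top")}
pickle.dump(F,open("f0.pkl","wb"))
for n,f in F.items():
    cv2.imwrite(f"pics/{n}0.png",cv2.resize(f["color"][:,:,::-1],(800,500),interpolation=cv2.INTER_CUBIC))
    print(n,f["mtx"].tolist(),f["D"],f["R"].tolist(),f["t"])
print(telemetry.sense())
E
```

```text
side [[424.56023240600257, 0.0, 317.1748397402053], [0.0, 424.56023240600257, 196.85078333066767], [0.0, 0.0, 1.0]] [-0.09434457  0.          0.          0.          0.        ] [[-0.7707503704409797, -0.6367870649645578, 0.021121088014502794], [-0.42433985655655065, 0.4883174348789162, -0.7625495190024327], [0.47526787457460057, -0.5966978437091084, -0.646584975629841]] [397.94945122 287.12094902 930.76856579]
top [[413.16560696958277, 0.0, 317.3127723640138], [0.0, 413.16560696958277, 200.835566153132], [0.0, 0.0, 1.0]] [-0.07251017  0.          0.          0.          0.        ] [[-0.0027074021628019887, -0.9999953308135423, -0.001417153711780442], [-0.9955197386418783, 0.0028292229904473606, -0.09451161553839192], [0.09451518368989893, 0.001154923540448515, -0.9955227502190395]] [  30.33392436  537.62732083 1183.11042657]
{'clock': 0.1, 'qpos': array([-1.33638910e+00,  3.53570232e-01,  1.63407114e+00, -1.73046354e-05,
        1.15522750e+00, -2.38445524e-03]), 'qvel': array([-1.46202980e-03, -1.46007632e-03, -1.43168405e-03, -1.50962583e-05,
        1.32551492e-04, -3.11097570e-03]), 'joint_efforts': array([ 1.17633375e-03, -6.06353474e+01, -3.42818534e+01, -3.94994731e-05,
        3.90095520e-03, -3.71557394e-05]), 'eef_pos': array([ 146.51690189, -607.12774498,  230.63730752]), 'tcp_rot': array([-3.14031641e+00,  1.27797436e-05,  2.36798681e-01]), 'contact_force': array([-0.23386138,  0.0457763 , -0.23710803]), 'wrist_torque': array([-0.0059496 , -0.01328328, -0.01511736]), 'grasp_force': 0.0, 'opening': 0.998240547962663}
```

View pics/top0.png

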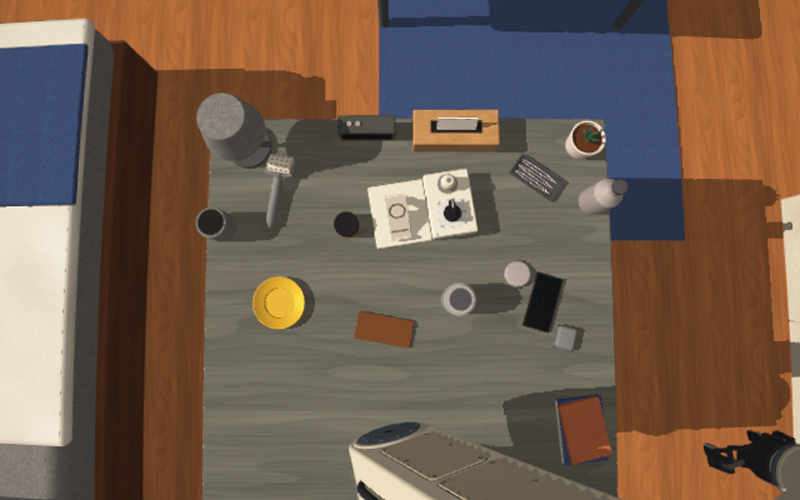

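View pics/side0.png

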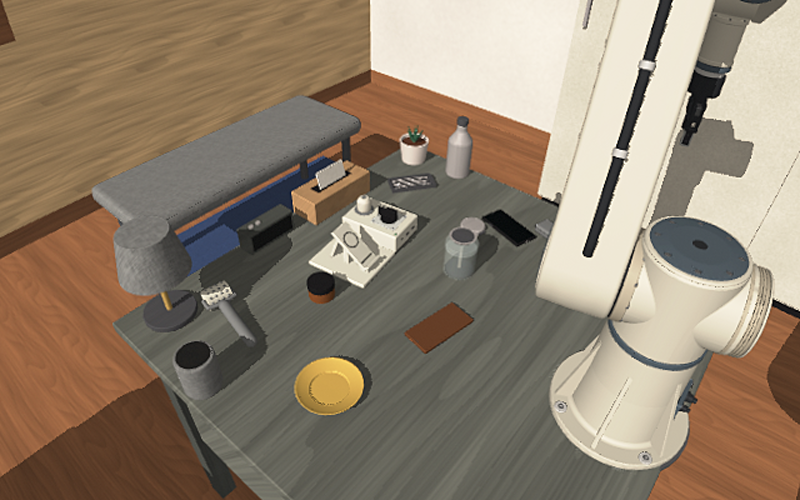

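```bash
cat > h.py <<'E'
import numpy as np,cv2,pickle
from scipy.spatial.transform import Rotation as Ro
def ray(f,uv):
    n=cv2.undistortPoints(np.array([[uv]],float),f["mtx"],f["D"])[0,0]
    return -f["R"].T@f["t"], f["R"].T@np.array([n[0],n[1],1.])
def onz(f,uv,z):
    c,d=ray(f,uv); return c+d*(z-c[2])/d[2]
def proj(f,X):
    p,_=cv2.projectPoints(np.array(X,float).reshape(-1,1,3),cv2.Rodrigues(f["R"])[0],f["t"],f["mtx"],f["D"]); return p[:,0]
def crop(f,x,y,w,h,s,name):
    im=cv2.resize(f["color"][y:y+h,x:x+w,::-1],None,fx=s,fy=s,interpolation=cv2.INTER_CUBIC); cv2.imwrite(name,im)
E
python3 - <<'E'
from h import *
F=pickle.load(open("f0.pkl","rb"))
crop(F["top"],285,130,190,145,4,"pics/t1.png")
crop(F["side"],240,145,200,90,4,"pics/s1.png")
E
```

```text
(no output)
```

View pics/t1.png

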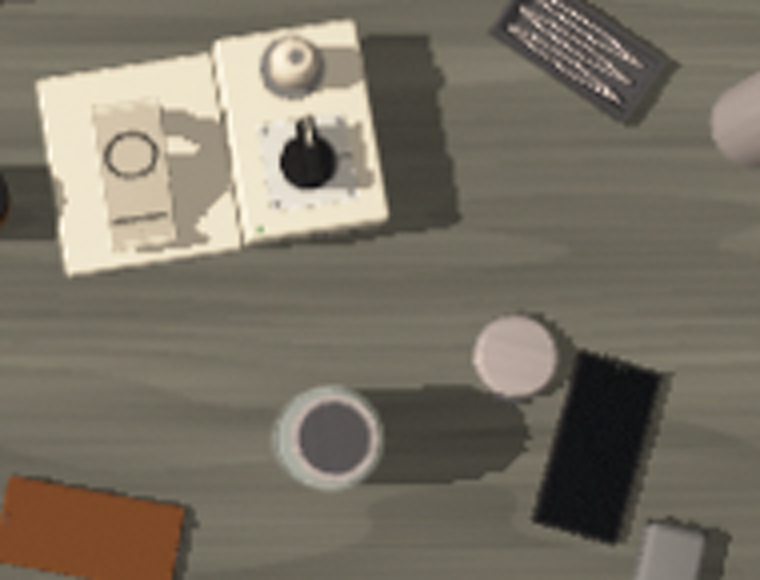

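View pics/s1.png

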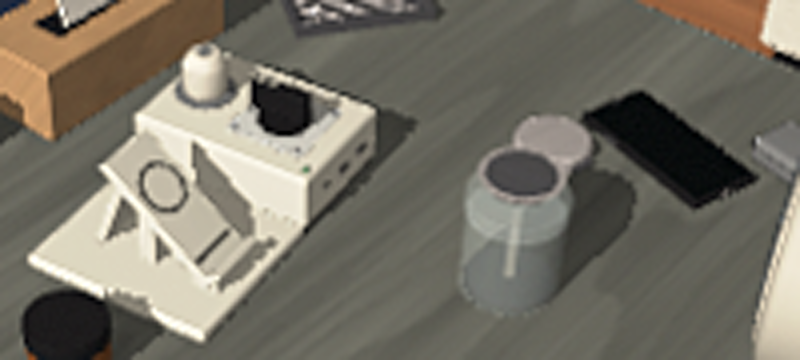

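```bash
python3 - <<'E'
from h import *
from scipy.optimize import least_squares
F=pickle.load(open("f0.pkl","rb"));T,S=F["top"],F["side"]
t=lambda x,y:(285+x/4-.375,130+y/4-.375)
s=lambda x,y:(240+x/4-.375,145+y/4-.375)
obs=[(T,t(216,39),(80,-5,50)),(T,t(353,20),(80,-110,50)),(T,t(387,218),(-70,-110,50)),(T,t(245,243),(-70,-5,50)),
(T,t(37,80),(80,128,10)),(T,t(68,275),(-70,128,10)),(T,t(291,58),(49.,-57.5,87)) ,
(S,s(309,178),(-70,-5,50)),(S,s(375,103),(-70,-110,50)),(S,s(137,113),(80,-5,50)),(S,s(203,338),(-70,128,10)),(S,s(29,260),(80,128,10))]
a=40*np.pi/180
pl=lambda x,y,z:(x*np.cos(a)-z*np.sin(a),68+y,22+x*np.sin(a)+z*np.cos(a))
rob=[(T,t(93,105),pl(105,25,0)),(T,t(160,97),pl(105,-25,0)),(S,s(100,170),pl(105,25,0)),(S,s(150,135),pl(105,-25,0))]
def W(p,X): 
    c,q=np.cos(p[2]),np.sin(p[2]); return np.array([p[0]+c*X[0]-q*X[1],p[1]+q*X[0]+c*X[1],X[2]])
def res(p):
    o=[proj(f,W(p,X))[0]-uv for f,uv,X in obs]
    o+=[proj(f,W(p,(X[0]+p[3],X[1],X[2])))[0]-uv for f,uv,X in rob]
    return np.ravel(o)
R=least_squares(res,[650,-60,.17,-30],loss="soft_l1");p=R.x
print("station",p.round(3));print(res(p).reshape(-1,2).round(1).tolist())
for n,X in dict(switch=(-20,-57.5,69),rest0=(p[3],68,22),home=np.add((p[3],0,0),pl(66,0,4.5))).items(): print(n,W(p,X).round(1))
P=np.array([onz(T,t(*c),9)[:2] for c in[(582,352),(662,374),(616,543),(534,522)]])
print("ph",P.round(1).tolist(),P.mean(0)); d=P[0]+P[1]-P[2]-P[3]; print("len",np.linalg.norm(d)/2,"yaw",np.arctan2(d[1],d[0]),"wid",np.linalg.norm(P[0]-P[1]))
Q=np.array([onz(S,s(*c),9)[:2] for c in[(585,117),(643,91),(757,177),(697,205)]]);print(Q.round(1).tolist(),Q.mean(0))
print("compact",onz(T,t(516,355),15),"case",onz(T,t(672,552),23),"disp",onz(T,t(334,437),100), "jar",onz(T,t(-6,195),42))
E
```

```text
station [ 6.34603e+02 -3.92570e+01  1.56000e-01 -4.55790e+01]
[[-0.7, 0.2], [0.5, -0.6], [1.0, 0.2], [0.6, -0.3], [-0.3, 0.0], [-0.3, 0.4], [1.4, 0.0], [-0.5, 1.3], [0.9, 1.2], [-1.0, 0.5], [0.4, -0.5], [-0.6, -0.8], [-1.1, 1.3], [-0.3, 0.5], [0.3, -1.5], [-1.6, -2.3]]
switch [623.8 -99.2  69. ]
rest0 [579.   20.8  22. ]
home [626.1  28.2  67.9]
ph [[488.2, -306.0], [471.6, -365.7], [347.4, -327.8], [363.2, -267.2]] [ 417.62084038 -316.6637025 ]
len 130.37340217716445 yaw -0.29828655048028574 wid 61.972488110918285
[[484.4, -301.3], [467.7, -362.1], [344.1, -324.6], [362.6, -264.8]] [ 414.70158817 -313.20174788]
compact [ 485.92469163 -255.11918013   15.        ] case [ 341.33146416 -364.91320969   23.        ] disp [ 426.14003004 -109.39647993  100.        ] jar [601.90679583 127.87340864  42.        ]
```

```bash
cat >> h.py <<'E'
from rig import telemetry
def rel(pos,R):
    s=telemetry.sense(); C=Ro.from_euler("xyz",s["tcp_rot"]); p=s["eef_pos"]
    d=C.inv().apply(np.array(pos)-p)/40; w=np.degrees((C.inv()*R).as_rotvec())/6
    print("t",round(s["clock"],2),"pos",p.round(1),"rot",s["tcp_rot"].round(3),"F",s["contact_force"].round(1),"grip",round(s["grasp_force"],1),"open",round(s["opening"],3),"q",s["qpos"].round(2))
    print(" dp",d.round(3),"rot",w.round(3))
def down(yaw): return Ro.from_euler("xyz",[np.pi,0,yaw])
E
python3 -c "
from h import *
rel([416,-315,110],down(-.298))"
```

```text
t 0.1 pos [ 146.5 -607.1  230.6] rot [-3.14   0.     0.237] F [-0.2  0.  -0.2] grip 0.0 open 0.998 q [-1.34  0.35  1.63 -0.    1.16 -0.  ]
 dp [ 8.262 -5.515  3.023] rot [-1.200e-02  3.000e-03  5.107e+00]
```

Emit:
play_rows --dp '[[0.5,-0.35,0.1],[1.2,-0.8,0.2],[1.9,-1.3,0.4],[2.6,-1.75,0.5],[3.3,-2.2,0.6]]' --rot '[[0,0,0],[0,0,0],[0,0,0],[0,0,0],[0,0,0]]'

```text
clock: 0.52
eef_pos: [254.8, -489.5, 206.6]
tcp_rot: [-3.141, 0.0, 0.236]
contact_force: [0.5, -1.0, 0.8]
opening: 0.998
grasp_force: 0.0
```

Emit:
play_rows --dp '[[0.7,-0.45,0.2],[1.4,-0.9,0.4],[2.1,-1.4,0.6],[2.8,-1.9,0.8],[3.3,-2.2,1.0]]' --rot '[[0,0,0],[0,0,0],[0,0,0],[0,0,0],[0,0,0]]'

```text
clock: 0.93
eef_pos: [363.0, -372.0, 166.7]
tcp_rot: [-3.141, -0.0, 0.237]
contact_force: [0.3, -0.3, -0.3]
opening: 1.002
grasp_force: 0.0
```

Emit:
play_rows --dp '[[0.5,-0.35,0.3],[1.0,-0.7,0.6],[1.4,-0.95,0.9],[1.66,-1.11,1.1],[1.66,-1.11,1.2]]' --rot '[[0,0,1.1],[0,0,2.2],[0,0,3.3],[0,0,4.3],[0,0,5.1]]'

```text
clock: 1.35
eef_pos: [416.9, -313.7, 117.9]
tcp_rot: [-3.14, 0.002, -0.301]
contact_force: [-0.0, 0.4, -0.4]
opening: 1.0
grasp_force: 0.0
```

```bash
python3 - <<'E'
from h import *
from rig import optics
rel([416,-315,40],down(-.298))
f=optics.grab_frame("side"); crop(f,340,130,140,100,5,"pics/s2.png"); pickle.dump(f,open("f1.pkl","wb"))
E
```

```text
t 1.35 pos [ 416.9 -313.7  117.9] rot [-3.14e+00  2.00e-03 -3.01e-01] F [-0.   0.4 -0.4] grip 0.0 open 1.0 q [-0.65  0.34  1.95  0.    0.85  1.22]
 dp [-0.009  0.04   1.948] rot [-0.011  0.015 -0.028]
```

View pics/s2.png

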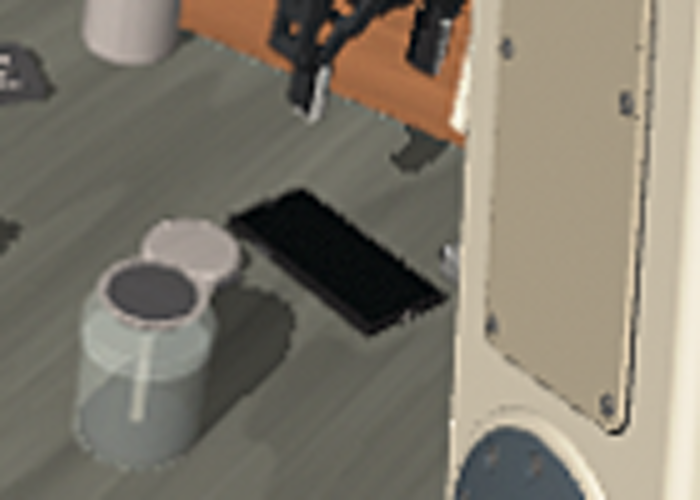

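Emit:
play_rows --dp '[[0,0.02,0.6],[-0.01,0.04,1.3],[-0.01,0.04,2.0],[-0.01,0.04,2.5],[-0.01,0.04,2.7]]' --rot '[[0,0,0],[0,0,0],[0,0,0],[0,0,0],[0,0,0]]'

```text
clock: 1.82
eef_pos: [413.6, -316.3, 8.8]
tcp_rot: [-3.14, 0.004, -0.296]
contact_force: [-0.4, 0.2, 0.3]
opening: 0.999
grasp_force: 0.0
```

Emit:
play_rows --dp '[[0,0,0.1],[0,0,0.2],[0,0,0.3],[0,0,0.34],[0,0,0.34]]' --rot '[[0,0,0],[0,0,0],[0,0,0],[0,0,0],[0,0,0]]'

```text
clock: 2.23
eef_pos: [415.5, -317.5, -1.8]
tcp_rot: [3.141, -0.001, -0.297]
contact_force: [-1.0, -0.4, -0.1]
opening: 0.998
grasp_force: 0.0
```

```bash
python3 - <<'E'
from h import *
from rig import optics
rel([416,-315,-4.5],down(-.298))
f=optics.grab_frame("top"); crop(f,385,195,100,100,5,"pics/t2.png")
f=optics.grab_frame("side"); crop(f,340,130,100,100,5,"pics/s3.png")
cv2.imwrite("pics/m3.png",np.hstack([cv2.imread("pics/t2.png")[:,:400],cv2.imread("pics/s3.png")[:,:400]]))
E
```

```text
t 2.23 pos [ 415.5 -317.5   -1.8] rot [ 3.141e+00 -1.000e-03 -2.970e-01] F [-1.  -0.4 -0.1] grip 0.0 open 0.998 q [-0.66  0.54  2.    0.    0.6   1.21]
 dp [-0.007 -0.063  0.066] rot [ 0.003 -0.008  0.008]
```

View pics/m3.png

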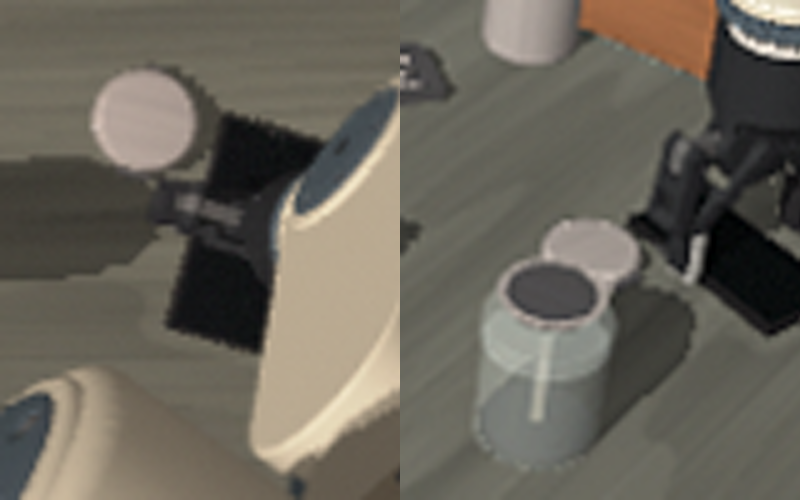

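Emit:
play_rows --dp '[[0,-0.02,0.04],[0,-0.04,0.07],[0,-0.04,0.07]]' --rot '[[0,0,0],[0,0,0],[0,0,0]]'

```text
clock: 2.58
eef_pos: [415.7, -315.5, -5.1]
tcp_rot: [-3.142, 0.0, -0.297]
contact_force: [-0.5, 0.7, 0.1]
opening: 1.0
grasp_force: 0.0
```

Emit:
play_rows --dp '[[0,0,0],[0,0,0],[0,0,0],[0,0,0],[0,0,0]]' --rot '[[0,0,0],[0,0,0],[0,0,0],[0,0,0],[0,0,0]]' --fingers 0.5 --grip_force 40

```text
clock: 3.0
eef_pos: [415.8, -315.7, -4.8]
tcp_rot: [-3.142, -0.0, -0.297]
contact_force: [-0.7, 0.7, 4.8]
opening: 0.735
grasp_force: 43.2
```

Emit:
play_rows --dp '[[0,0,0],[0,0,0],[0,0,0]]' --rot '[[0,0,0],[0,0,0],[0,0,0]]'

```text
clock: 3.25
eef_pos: [415.7, -315.7, -4.8]
tcp_rot: [-3.142, -0.0, -0.297]
contact_force: [-1.6, 1.2, 5.8]
opening: 0.733
grasp_force: 43.2
```

Emit:
play_rows --dp '[[0,0,-0.2],[0,0,-0.8],[0,0,-1.6],[0,0,-2.4],[0,0,-3.2]]' --rot '[[0,0,0],[0,0,0],[0,0,0],[0,0,0],[0,0,0]]'

```text
clock: 3.67
eef_pos: [415.2, -315.3, 124.4]
tcp_rot: [-3.141, 0.001, -0.297]
contact_force: [0.9, -0.6, -1.6]
opening: 0.736
grasp_force: 45.2
```

Emit:
play_rows --dp '[[0,0,-0.7],[0,0,-1.3],[0,0,-1.7],[0,0,-1.8],[0,0,-1.8]]' --rot '[[0,0,0],[0,0,0],[0,0,0],[0,0,0],[0,0,0]]'

```text
clock: 4.08
eef_pos: [416.1, -316.0, 196.1]
tcp_rot: [3.141, -0.002, -0.297]
contact_force: [0.3, 0.2, -1.9]
opening: 0.729
grasp_force: 45.3
```

```bash
cat >> h.py <<'E'
yaw=.156; a=np.radians(40)
O=np.array([579.0,20.8,22.]); Rrest=Ro.from_euler("xyz",[0,-a,yaw])   # rest frame: x up slope, z out of face
Rpl=Rrest*Ro.from_euler("x",np.pi)
def tcp(x,y,z,off=9.3): return O+Rrest.apply([x,y,z-off])
E
python3 -c "
from h import *
print(Rrest.as_matrix().round(2))
rel(tcp(80,0,80),Rpl)"
```

```text
[[ 0.76 -0.16 -0.63]
 [ 0.12  0.99 -0.1 ]
 [ 0.64  0.    0.77]]
t 4.08 pos [ 416.1 -316.   196.1] rot [ 3.141e+00 -2.000e-03 -2.970e-01] F [ 0.3  0.2 -1.9] grip 45.3 open 0.729 q [-0.65  0.23  1.89  0.    1.02  1.22]
 dp [ 1.778 -9.419  1.71 ] rot [ 1.523  6.531 -4.145]
```

Emit:
play_rows --dp '[[0.05,-0.3,0],[0.15,-0.9,0],[0.3,-1.6,0],[0.45,-2.4,0],[0.6,-3.2,0]]' --rot '[[0,0,0],[0,0,0],[0,0,0],[0,0,0],[0,0,0]]'

```text
clock: 4.5
eef_pos: [475.6, -198.3, 193.1]
tcp_rot: [-3.141, 0.003, -0.298]
contact_force: [-0.0, -0.3, -2.0]
opening: 0.733
grasp_force: 45.2
```

Emit:
play_rows --dp '[[0.15,-0.8,0],[0.3,-1.6,0],[0.45,-2.4,0],[0.6,-3.2,0],[0.7,-3.8,0]]' --rot '[[0.1,0.5,-0.3],[0.3,1.1,-0.7],[0.4,1.8,-1.15],[0.6,2.5,-1.6],[0.7,3.1,-2.0]]'

```text
clock: 4.92
eef_pos: [546.9, -60.4, 193.2]
tcp_rot: [-3.1, -0.331, -0.09]
contact_force: [0.4, 0.3, -2.4]
opening: 0.736
grasp_force: 45.2
```

```bash
python3 -c "
from h import *
rel(tcp(80,0,80),Rpl)"
```

```text
t 4.92 pos [546.9 -60.4 193.2] rot [-3.1   -0.331 -0.09 ] F [ 0.4  0.3 -2.4] grip 45.2 open 0.736 q [-0.15  0.13  2.07  0.11  0.61  1.43]
 dp [ 0.414 -2.111  1.966] rot [ 0.774  3.448 -2.129]
```

Emit:
play_rows --dp '[[0.1,-0.6,0.1],[0.25,-1.2,0.2],[0.35,-1.8,0.4],[0.41,-2.1,0.7],[0.41,-2.1,1.0]]' --rot '[[0.2,0.7,-0.4],[0.4,1.5,-0.9],[0.5,2.3,-1.4],[0.7,3.0,-1.9],[0.77,3.45,-2.13]]'

```text
clock: 5.33
eef_pos: [573.1, 25.2, 178.6]
tcp_rot: [-3.093, -0.614, 0.097]
contact_force: [-0.6, 1.2, -1.0]
opening: 0.732
grasp_force: 45.3
```

Emit:
play_rows --dp '[[0,0,0],[0,0,0]]' --rot '[[0,0,0],[0,0,0]]'

```text
clock: 5.5
eef_pos: [574.6, 23.7, 180.0]
tcp_rot: [-3.091, -0.614, 0.092]
contact_force: [-0.2, -0.1, -2.2]
opening: 0.732
grasp_force: 45.2
```

```bash
python3 -c "
from h import *
rel(tcp(76,0,40),Rpl)"
```

```text
t 5.5 pos [574.6  23.7 180. ] rot [-3.091 -0.614  0.092] F [-0.2 -0.1 -2.2] grip 45.2 open 0.732 q [-0.03  0.14  2.24  0.66  0.2   0.82]
 dp [-0.366  0.139  2.359] rot [-0.107  0.787 -0.504]
```

Emit:
play_rows --dp '[[-0.05,0,0.3],[-0.15,0.05,0.7],[-0.25,0.1,1.1],[-0.3,0.1,1.4],[-0.3,0.1,1.5]]' --rot '[[0,0.1,-0.1],[0,0.3,-0.2],[0,0.5,-0.3],[-0.1,0.7,-0.4],[-0.1,0.79,-0.5]]'

```text
clock: 5.92
eef_pos: [590.2, 34.7, 150.0]
tcp_rot: [-3.082, -0.664, 0.124]
contact_force: [-0.3, 0.3, -1.3]
opening: 0.733
grasp_force: 45.3
```

Emit:
play_rows --dp '[[0,0,0],[0,0,0],[0,0,0]]' --rot '[[0,0,0],[0,0,0],[0,0,0]]'

```text
clock: 6.17
eef_pos: [590.1, 34.8, 150.5]
tcp_rot: [-3.083, -0.664, 0.125]
contact_force: [0.4, -0.0, -1.7]
opening: 0.736
grasp_force: 45.2
```

```bash
python3 -c "
from h import *
rel(tcp(76,0,30),Rpl)"
```

```text
t 6.17 pos [590.1  34.8 150.5] rot [-3.083 -0.664  0.125] F [ 0.4 -0.  -1.7] grip 45.2 open 0.736 q [-0.03  0.23  2.26  1.53  0.16 -0.09]
 dp [-0.35   0.379  1.733] rot [-0.375  0.321 -0.239]
```

Emit:
play_rows --dp '[[-0.07,0.08,0.1],[-0.14,0.16,0.2],[-0.2,0.2,0.3],[-0.25,0.25,0.5],[-0.3,0.3,0.7]]' --rot '[[-0.1,0.1,-0.1],[-0.2,0.2,-0.1],[-0.3,0.25,-0.2],[-0.37,0.32,-0.24],[-0.37,0.32,-0.24]]'

```text
clock: 6.58
eef_pos: [599.9, 25.8, 121.8]
tcp_rot: [3.141, -0.701, 0.157]
contact_force: [0.7, 0.2, -1.4]
opening: 0.73
grasp_force: 45.3
```

Emit:
play_rows --dp '[[0,0,0],[0,0,0],[0,0,0]]' --rot '[[0,0,0],[0,0,0],[0,0,0]]'

```text
clock: 6.83
eef_pos: [599.5, 26.1, 121.2]
tcp_rot: [-3.14, -0.699, 0.157]
contact_force: [-0.2, 0.5, -1.6]
opening: 0.733
grasp_force: 45.3
```

```bash
python3 -c "
from h import *
rel(tcp(76,0,30),Rpl)"
```

```text
t 6.83 pos [599.5  26.1 121.2] rot [-3.14  -0.699  0.157] F [-0.2  0.5 -1.6] grip 45.3 open 0.733 q [-0.03  0.31  2.28  2.43  0.18 -1.01]
 dp [-0.098  0.053  1.043] rot [-0.019 -0.006  0.005]
```

Emit:
play_rows --dp '[[-0.02,0,0.2],[-0.05,0.02,0.4],[-0.1,0.05,0.6],[-0.1,0.05,0.7],[-0.1,0.05,0.8]]' --rot '[[0,0,0],[0,0,0],[0,0,0],[0,0,0],[0,0,0]]'

```text
clock: 7.25
eef_pos: [617.3, 26.8, 93.9]
tcp_rot: [-3.14, -0.699, 0.157]
contact_force: [0.8, 0.7, -1.3]
opening: 0.733
grasp_force: 45.2
```

```bash
python3 - <<'E'
from h import *
from rig import optics
rel(tcp(76,0,30),Rpl)
A=optics.grab_frame("top");B=optics.grab_frame("side")
s=telemetry.sense();C=Ro.from_euler("xyz",s["tcp_rot"])
# predicted phone (top face) corners from TCP
P=[s["eef_pos"]+C.apply([x,y,-9.3-4.5]) for x,y in((-66,-32),(-66,32),(66,32),(66,-32))]
L=[O+Rrest.apply(v) for v in((0,-25,12),(0,25,12),(105,25,0),(105,-25,0))]
out=[]
for f,(x,y) in((A,(285,120)),(B,(235,130))):
    k=5;im=cv2.resize(f["color"][y:y+110,x:x+80,::-1],None,fx=k,fy=k,interpolation=cv2.INTER_CUBIC)
    for Q,c in((P,(0,255,0)),(L,(0,0,255))):
        for u in proj(f,Q): cv2.circle(im,tuple(((u-(x,y)+.4)*k).astype(int)),3,c,1)
    out.append(im)
cv2.imwrite("pics/m4.png",np.hstack(out))
E
```

```text
t 7.25 pos [617.3  26.8  93.9] rot [-3.14  -0.699  0.157] F [ 0.8  0.7 -1.3] grip 45.2 open 0.733 q [-0.02  0.39  2.26  2.6   0.23 -1.18]
 dp [ 0.001 -0.001  0.237] rot [-0.016 -0.009  0.005]
```

View pics/m4.png

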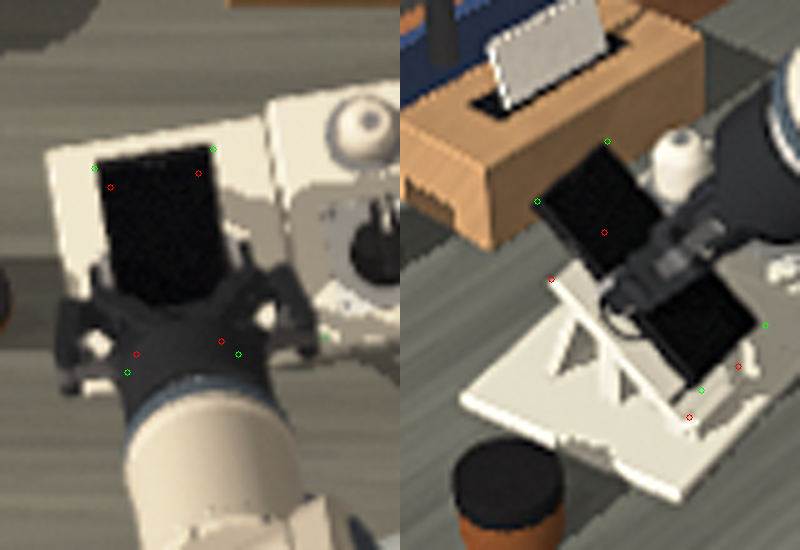

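Emit:
play_rows --dp '[[0,0,0.2],[-0.02,0,0.4],[-0.05,0,0.55],[-0.05,0,0.65],[-0.05,0,0.72]]' --rot '[[0,0,0],[0,0,0],[0,0,0],[0,0,0],[0,0,0]]'

```text
clock: 7.77
eef_pos: [633.9, 29.4, 70.0]
tcp_rot: [-3.141, -0.699, 0.157]
contact_force: [-0.2, -0.1, -1.5]
opening: 0.734
grasp_force: 45.3
```

Emit:
play_rows --dp '[[0,0,0.02],[0,0,0.04],[0,0,0.06]]' --rot '[[0,0,0],[0,0,0],[0,0,0]]'

```text
clock: 8.02
eef_pos: [635.4, 29.5, 68.6]
tcp_rot: [-3.141, -0.699, 0.157]
contact_force: [-0.0, -0.2, -1.0]
opening: 0.733
grasp_force: 45.3
```

```bash
python3 -c "
from h import *
rel(tcp(74,0,4.5),Rpl)"
```

```text
t 8.02 pos [635.4  29.5  68.6] rot [-3.141 -0.699  0.157] F [-0.  -0.2 -1. ] grip 45.3 open 0.733 q [-0.02  0.47  2.23  2.7   0.27 -1.28]
 dp [ 0.009 -0.005  0.095] rot [-0.01  -0.008  0.005]
```

Emit:
play_rows --dp '[[0,0,0.02],[0,0,0.04],[0,0,0.06]]' --rot '[[0,0,0],[0,0,0],[0,0,0]]'

```text
clock: 8.27
eef_pos: [636.9, 29.6, 66.8]
tcp_rot: [-3.141, -0.699, 0.157]
contact_force: [-16.3, -2.7, 19.4]
opening: 0.735
grasp_force: 48.1
```

Emit:
play_rows --dp '[[0,0,0.01],[0,0,0.02],[0,0,0.03]]' --rot '[[0,0,0],[0,0,0],[0,0,0]]'

```text
clock: 8.52
eef_pos: [636.9, 29.7, 66.8]
tcp_rot: [-3.141, -0.7, 0.156]
contact_force: [-22.9, -3.7, 30.1]
opening: 0.735
grasp_force: 49.3
```

Emit:
play_rows --dp '[[0,0,-0.03],[0,0,-0.06],[-0.03,0,-0.07]]' --rot '[[0,0,0],[0,0,0],[0,0,0]]'

```text
clock: 8.77
eef_pos: [635.3, 29.4, 67.4]
tcp_rot: [-3.141, -0.7, 0.157]
contact_force: [0.6, 0.1, -1.7]
opening: 0.733
grasp_force: 45.3
```

Emit:
play_rows --dp '[[-0.02,0,0],[-0.05,0,0],[-0.07,0,0]]' --rot '[[0,0,0],[0,0,0],[0,0,0]]'

```text
clock: 9.02
eef_pos: [632.7, 29.0, 64.9]
tcp_rot: [-3.141, -0.698, 0.157]
contact_force: [-0.2, 0.0, -2.1]
opening: 0.732
grasp_force: 45.3
```

```bash
python3 -c "
from h import *
rel(tcp(66,0,4.5),Rpl)"
```

```text
t 9.02 pos [632.7  29.   64.9] rot [-3.141 -0.698  0.157] F [-0.2  0.  -2.1] grip 45.3 open 0.732 q [-0.02  0.47  2.23  2.72  0.28 -1.3 ]
 dp [-0.08  -0.005  0.068] rot [-0.01  -0.002  0.005]
```

Emit:
play_rows --dp '[[-0.02,0,0],[-0.04,0,0],[-0.06,0,0]]' --rot '[[0,0,0],[0,0,0],[0,0,0]]'

```text
clock: 9.27
eef_pos: [631.0, 28.7, 63.6]
tcp_rot: [-3.141, -0.699, 0.157]
contact_force: [0.4, -0.2, -2.5]
opening: 0.736
grasp_force: 45.3
```

Emit:
play_rows --dp '[[-0.01,0,0],[-0.02,0,0.01],[-0.02,0,0.02]]' --rot '[[0,0,0],[0,0,0],[0,0,0]]'

```text
clock: 9.52
eef_pos: [631.0, 28.7, 62.5]
tcp_rot: [-3.141, -0.699, 0.157]
contact_force: [-0.1, 0.2, -2.8]
opening: 0.731
grasp_force: 45.3
```

Emit:
play_rows --dp '[[-0.01,0,0],[-0.02,0,0],[-0.03,0,0]]' --rot '[[0,0,0],[0,0,0],[0,0,0]]'

```text
clock: 9.77
eef_pos: [630.1, 28.6, 61.8]
tcp_rot: [-3.141, -0.699, 0.157]
contact_force: [0.0, 0.3, -0.9]
opening: 0.73
grasp_force: 45.3
```

Emit:
play_rows --dp '[[-0.01,0,0],[-0.02,0,0],[-0.02,0,0]]' --rot '[[0,0,0],[0,0,0],[0,0,0]]'

```text
clock: 10.02
eef_pos: [629.4, 28.5, 61.2]
tcp_rot: [-3.141, -0.699, 0.157]
contact_force: [0.5, -0.1, -1.1]
opening: 0.735
grasp_force: 45.3
```

```bash
python3 -c "
from h import *
rel(tcp(66,0,4.5),Rpl)"
```

```text
t 10.02 pos [629.4  28.5  61.2] rot [-3.141 -0.699  0.157] F [ 0.5 -0.1 -1.1] grip 45.3 open 0.735 q [-0.02  0.48  2.24  2.74  0.29 -1.32]
 dp [ 0.044 -0.005  0.052] rot [-0.009 -0.005  0.005]
```

Emit:
play_rows --dp '[[-0.01,0,0],[-0.02,0,0],[-0.03,0,0]]' --rot '[[0,0,0],[0,0,0],[0,0,0]]'

```text
clock: 10.27
eef_pos: [628.6, 28.4, 60.5]
tcp_rot: [-3.141, -0.699, 0.157]
contact_force: [-0.2, 0.1, -0.9]
opening: 0.739
grasp_force: 45.3
```

Emit:
play_rows --dp '[[-0.01,0,0],[-0.02,0,0],[-0.03,0,0]]' --rot '[[0,0,0],[0,0,0],[0,0,0]]'

```text
clock: 10.52
eef_pos: [628.5, 28.3, 60.4]
tcp_rot: [-3.141, -0.701, 0.157]
contact_force: [2.8, -0.0, 0.4]
opening: 0.74
grasp_force: 45.3
```

Emit:
play_rows --dp '[[0,0,0.01],[0,0,0.015],[0,0,0.015]]' --rot '[[0,0,0],[0,0,0],[0,0,0]]'

```text
clock: 10.77
eef_pos: [628.7, 28.4, 60.0]
tcp_rot: [-3.141, -0.701, 0.157]
contact_force: [-0.1, 0.9, 4.1]
opening: 0.733
grasp_force: 45.8
```

Emit:
play_rows --dp '[[0,0,0],[0,0,0],[0,0,0],[0,0,0],[0,0,0]]' --rot '[[0,0,0],[0,0,0],[0,0,0],[0,0,0],[0,0,0]]' --fingers 1.0 --grip_force 20

```text
clock: 11.18
eef_pos: [627.8, 28.3, 59.1]
tcp_rot: [-3.141, -0.698, 0.157]
contact_force: [0.2, -0.5, 0.1]
opening: 1.004
grasp_force: 0.0
```

Emit:
play_rows --dp '[[0,0,-0.1],[0,0,-0.3],[0,0,-0.7],[0,0,-1.2],[0,0,-1.8]]' --rot '[[0,0,0],[0,0,0],[0,0,0],[0,0,0],[0,0,0]]'

```text
clock: 11.6
eef_pos: [581.3, 20.8, 114.6]
tcp_rot: [-3.141, -0.698, 0.157]
contact_force: [-0.4, 0.7, 0.5]
opening: 0.999
grasp_force: 0.0
```

Emit:
play_rows --dp '[[0,0,-0.6],[0,0,-1.2],[0,0,-1.7],[0,0,-2.0],[0,0,-2.0]]' --rot '[[0,0,0],[0,0,0],[0,0,0],[0,0,0],[0,0,0]]'

```text
clock: 12.02
eef_pos: [530.6, 12.6, 176.9]
tcp_rot: [3.141, -0.7, 0.157]
contact_force: [0.4, 0.4, -0.3]
opening: 1.003
grasp_force: 0.0
```

```bash
python3 - <<'E'
from h import *
from rig import optics
rel([623.8,-99.2,150],down(.156+np.pi/2)); rel([623.8,-99.2,150],down(.156-np.pi/2))
A=optics.grab_frame("top");B=optics.grab_frame("side")
P=[O+Rrest.apply((x,y,9)) for x,y in((0,-32),(0,32),(132,32),(132,-32))]
out=[]
for f,(x,y) in((A,(285,120)),(B,(235,130))):
    k=5;im=cv2.resize(f["color"][y:y+110,x:x+80,::-1],None,fx=k,fy=k,interpolation=cv2.INTER_CUBIC)
    for u in proj(f,P): cv2.circle(im,tuple(((u-(x,y)+.4)*k).astype(int)),3,(0,255,0),1)
    out.append(im)
cv2.imwrite("pics/m5.png",np.hstack(out))
E
```

```text
t 12.02 pos [530.6  12.6 176.9] rot [ 3.141 -0.7    0.157] F [ 0.4  0.4 -0.3] grip 0.0 open 1.003 q [-0.07  0.08  2.38  1.62  0.15 -0.22]
 dp [0.993 3.123 1.719] rot [  5.233  -5.227 -14.322]
t 12.02 pos [530.6  12.6 176.9] rot [ 3.141 -0.7    0.157] F [ 0.4  0.4 -0.3] grip 0.0 open 1.003 q [-0.07  0.08  2.38  1.62  0.15 -0.22]
 dp [0.993 3.123 1.719] rot [-5.228 -5.234 14.335]
```

View pics/m5.png

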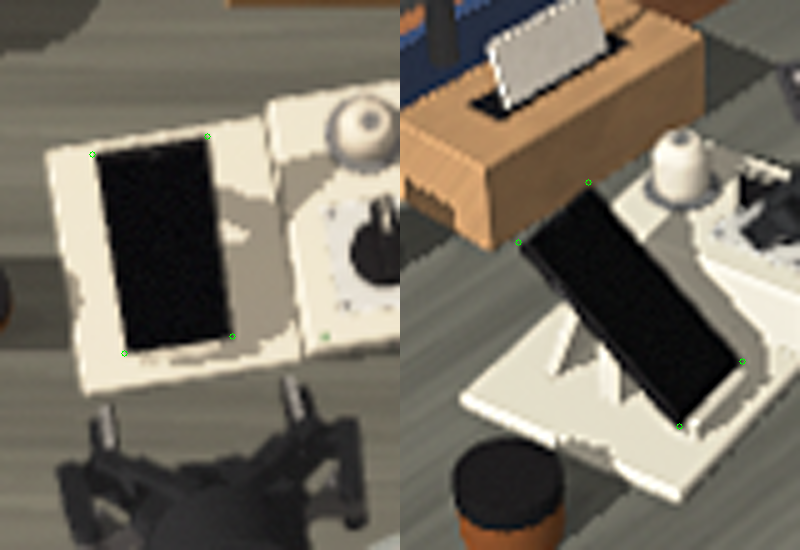

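```bash
python3 - <<'E'
from h import *
rel([610,-97,170],down(.156))
F=pickle.load(open("f0.pkl","rb"))
c=np.array([623.8,-99.2,0]);Z=Ro.from_euler("z",.156)
sk=[c+[21*np.cos(t),21*np.sin(t),57] for t in np.linspace(0,6.28,25)]
bar=[c+Z.apply([x,y,81]) for x,y in((28,6),(28,-6),(-20,-6),(-20,6))]
out=[]
for f,(x,y) in((F["top"],(338,135)),(F["side"],(290,155))):
    k=10;im=cv2.resize(f["color"][y:y+50,x:x+40,::-1],None,fx=k,fy=k,interpolation=cv2.INTER_CUBIC)
    for Q,col in((sk,(0,0,255)),(bar,(0,255,0))):
        for u in proj(f,Q): cv2.circle(im,tuple(((u-(x,y)+.5)*k).astype(int)),2,col,-1)
    out.append(im)
cv2.imwrite("pics/m6.png",np.hstack(out))
E
```

```text
t 12.12 pos [530.8  12.6 177.2] rot [ 3.14  -0.701  0.159] F [-0.1 -0.   0.5] grip 0.0 open 1.001 q [-0.07  0.08  2.38  1.62  0.15 -0.23]
 dp [1.048 3.017 1.125] rot [ 0.008 -6.694  0.018]
```

View pics/m6.png

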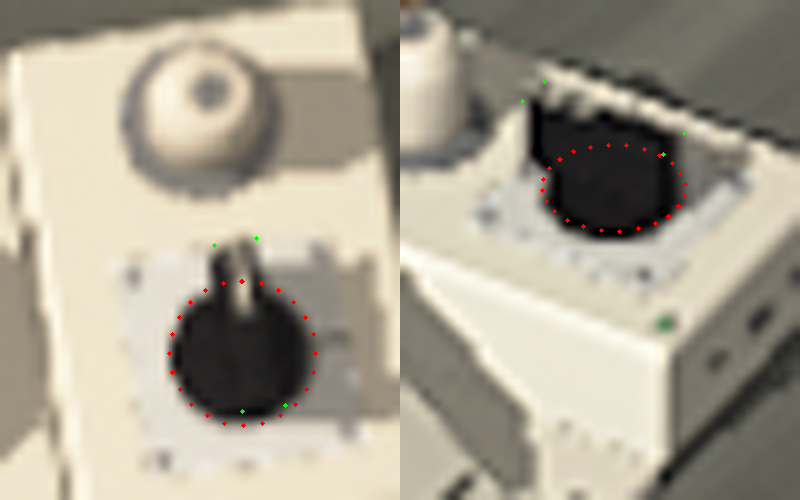

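Emit:
play_rows --dp '[[0.1,0.5,0.1],[0.3,1.1,0.3],[0.5,1.7,0.5],[0.7,2.3,0.8],[0.9,2.8,1.0]]' --rot '[[0,-0.6,0],[0,-1.5,0],[0,-2.5,0],[0,-3.5,0],[0,-4.5,0]]' --fingers 0.5

```text
clock: 12.53
eef_pos: [568.4, -12.9, 177.0]
tcp_rot: [-3.095, -0.567, 0.168]
contact_force: [0.1, 1.3, -0.3]
opening: 0.496
grasp_force: 0.0
```

Emit:
play_rows --dp '[[0,0,0],[0,0,0],[0,0,0]]' --rot '[[0,0,0],[0,0,0],[0,0,0]]'

```text
clock: 12.78
eef_pos: [568.6, -12.5, 177.1]
tcp_rot: [-3.095, -0.57, 0.166]
contact_force: [-0.0, 0.1, -0.8]
opening: 0.5
grasp_force: 0.0
```

```bash
python3 -c "
from h import *
rel([623.8,-99.2,130],down(.156))"
```

```text
t 12.78 pos [568.6 -12.5 177.1] rot [-3.095 -0.57   0.166] F [-0.   0.1 -0.8] grip 0.0 open 0.5 q [-0.15  0.15  2.2   0.72  0.33  0.61]
 dp [0.208 2.435 1.421] rot [-0.462 -5.437  0.224]
```

Emit:
play_rows --dp '[[0.05,0.4,0.1],[0.1,0.9,0.2],[0.2,1.5,0.4],[0.3,2.0,0.6],[0.4,2.4,0.9]]' --rot '[[-0.1,-1.0,0],[-0.2,-2.0,0.1],[-0.3,-3.1,0.1],[-0.4,-4.2,0.2],[-0.46,-5.3,0.22]]'

```text
clock: 13.2
eef_pos: [619.6, -100.5, 153.6]
tcp_rot: [-3.14, -0.036, 0.156]
contact_force: [1.5, 0.4, -0.1]
opening: 0.502
grasp_force: 0.0
```

Emit:
play_rows --dp '[[0,0,0],[0,0,0]]' --rot '[[0,0,0],[0,0,0]]'

```text
clock: 13.37
eef_pos: [620.0, -98.3, 150.0]
tcp_rot: [-3.136, -0.038, 0.159]
contact_force: [-0.3, 0.3, 0.2]
opening: 0.497
grasp_force: 0.0
```

```bash
python3 -c "
from h import *
rel([623.8,-99.2,110],down(.156))"
```

```text
t 13.37 pos [620.  -98.3 150. ] rot [-3.136 -0.038  0.159] F [-0.3  0.3  0.2] grip 0.0 open 0.497 q [-0.17  0.42  1.72  0.02  0.96  1.23]
 dp [0.054 0.042 1.003] rot [-0.051 -0.361  0.03 ]
```

Emit:
play_rows --dp '[[0.05,0.04,0.2],[0.05,0.04,0.5],[0.05,0.04,0.8],[0.05,0.04,1.0],[0.05,0.04,1.0]]' --rot '[[-0.05,-0.3,0],[-0.05,-0.36,0],[-0.05,-0.36,0],[-0.05,-0.36,0],[-0.05,-0.36,0]]'

```text
clock: 13.78
eef_pos: [620.9, -100.6, 110.4]
tcp_rot: [3.139, 0.001, 0.157]
contact_force: [-1.0, 0.3, -0.8]
opening: 0.497
grasp_force: 0.0
```

Emit:
play_rows --dp '[[0,0,0],[0,0,0]]' --rot '[[0,0,0],[0,0,0]]'

```text
clock: 13.95
eef_pos: [623.1, -101.3, 113.0]
tcp_rot: [3.137, -0.002, 0.157]
contact_force: [0.2, 0.7, -0.3]
opening: 0.499
grasp_force: 0.0
```

```bash
python3 - <<'E'
from h import *
from rig import optics
rel([623.8,-99.2,61],down(.156))
f=optics.grab_frame("side"); crop(f,270,120,90,90,6,"pics/s7.png")
E
```

```text
t 13.95 pos [ 623.1 -101.3  113. ] rot [ 3.137e+00 -2.000e-03  1.570e-01] F [ 0.2  0.7 -0.3] grip 0.0 open 0.499 q [-0.16  0.49  1.72 -0.01  0.93  1.26]
 dp [ 0.023 -0.056  1.3  ] rot [ 0.047 -0.02   0.006]
```

View pics/s7.png

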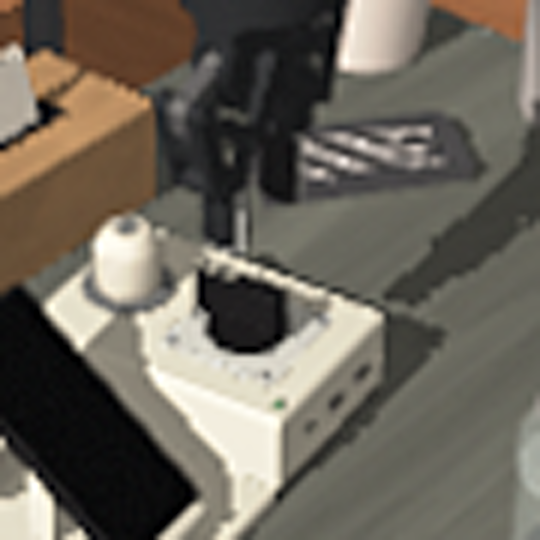

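Emit:
play_rows --dp '[[0.02,-0.05,0.2],[0.02,-0.05,0.5],[0.02,-0.05,0.8],[0.02,-0.05,1.0],[0.02,-0.05,1.1]]' --rot '[[0.05,0,0],[0.05,0,0],[0.05,0,0],[0.05,0,0],[0.05,0,0]]'

```text
clock: 14.42
eef_pos: [622.6, -99.4, 66.3]
tcp_rot: [-3.141, 0.001, 0.157]
contact_force: [-0.6, 0.7, -0.5]
opening: 0.499
grasp_force: 0.0
```

Emit:
play_rows --dp '[[0,0,0.08],[0,0,0.16],[0,0,0.18],[0,0,0.18]]' --rot '[[0,0,0],[0,0,0],[0,0,0],[0,0,0]]'

```text
clock: 14.75
eef_pos: [623.9, -99.6, 61.4]
tcp_rot: [-3.142, -0.001, 0.157]
contact_force: [0.2, 0.5, -0.4]
opening: 0.504
grasp_force: 0.0
```

Emit:
play_rows --dp '[[0,0,0],[0,0,0],[0,0,0],[0,0,0]]' --rot '[[0,0,0],[0,0,0],[0,0,0],[0,0,0]]' --fingers 0.22

```text
clock: 15.08
eef_pos: [624.0, -99.6, 61.7]
tcp_rot: [3.141, -0.002, 0.157]
contact_force: [-0.4, -0.4, 0.5]
opening: 0.22
grasp_force: 0.0
```

```bash
python3 -c "
from h import *
rel([623.8,-99.2,62],down(.156))"
```

```text
t 15.08 pos [624.  -99.6  61.7] rot [ 3.141e+00 -2.000e-03  1.570e-01] F [-0.4 -0.4  0.5] grip 0.0 open 0.22 q [-0.16  0.56  1.74  0.    0.84  1.25]
 dp [-0.004 -0.011 -0.006] rot [ 0.002 -0.018  0.007]
```

Emit:
play_rows --dp '[[0,0,0],[0,0,0],[0,0,0],[0,0,0],[0,0,0]]' --rot '[[0,0,0.7],[0,0,1.4],[0,0,2.1],[0,0,2.8],[0,0,3.5]]'

```text
clock: 15.5
eef_pos: [623.5, -99.1, 61.5]
tcp_rot: [-3.141, -0.0, -0.214]
contact_force: [-2.0, 2.5, 1.6]
opening: 0.222
grasp_force: 2.8
```

Emit:
play_rows --dp '[[0,0,0],[0,0,0],[0,0,0],[0,0,0],[0,0,0]]' --rot '[[0,0,0.7],[0,0,1.4],[0,0,2.1],[0,0,2.8],[0,0,3.5]]'

```text
clock: 15.92
eef_pos: [623.5, -99.1, 61.5]
tcp_rot: [-3.141, -0.0, -0.58]
contact_force: [-1.0, 2.5, 1.1]
opening: 0.219
grasp_force: 2.3
```

```bash
python3 -c "
from h import *
rel([623.8,-99.2,62],down(.156-1.571))"
```

```text
t 15.92 pos [623.5 -99.1  61.5] rot [-3.141 -0.    -0.58 ] F [-1.   2.5  1.1] grip 2.3 open 0.219 q [-0.16  0.56  1.74  0.    0.84  1.99]
 dp [ 0.008 -0.001 -0.012] rot [-1.000e-02  3.000e-03  7.975e+00]
```

Emit:
play_rows --dp '[[0,0,0],[0,0,0],[0,0,0],[0,0,0],[0,0,0]]' --rot '[[0,0,0.8],[0,0,1.6],[0,0,2.4],[0,0,3.2],[0,0,4.0]]'

```text
clock: 16.33
eef_pos: [623.8, -99.3, 61.5]
tcp_rot: [-3.14, -0.0, -0.999]
contact_force: [0.2, -0.6, 0.3]
opening: 0.218
grasp_force: 0.1
```

Emit:
play_rows --dp '[[0,0,0],[0,0,0],[0,0,0],[0,0,0],[0,0,0]]' --rot '[[0,0,0.8],[0,0,1.6],[0,0,2.4],[0,0,3.2],[0,0,4.0]]'

```text
clock: 16.75
eef_pos: [623.9, -99.6, 61.6]
tcp_rot: [-3.14, -0.0, -1.418]
contact_force: [-0.1, 0.0, 0.9]
opening: 0.221
grasp_force: 0.0
```

Emit:
play_rows --dp '[[0,0,0],[0,0,0],[0,0,0]]' --rot '[[0,0,0],[0,0,0],[0,0,0]]'

```text
clock: 17.0
eef_pos: [623.9, -99.6, 61.5]
tcp_rot: [-3.14, 0.0, -1.411]
contact_force: [-0.2, -0.4, 0.2]
opening: 0.223
grasp_force: 0.0
```

Emit:
play_rows --dp '[[0,0,-0.2],[0,0,-0.6],[0,0,-1.2],[0,0,-2.0],[0,0,-2.8]]' --rot '[[0,0,0],[0,0,0],[0,0,0],[0,0,0],[0,0,0]]'

```text
clock: 17.42
eef_pos: [623.1, -99.5, 174.6]
tcp_rot: [-3.141, 0.0, -1.413]
contact_force: [0.6, 0.2, 0.1]
opening: 0.22
grasp_force: 0.0
```

Emit:
play_rows --dp '[[0.5,0.5,-0.6],[1,1,-1],[1.5,1.5,-1.2],[2,2,-1.3],[2.4,2.4,-1.3]]' --rot '[[0,0,0],[0,0,0],[0,0,0],[0,0,0],[0,0,0]]'

```text
clock: 17.83
eef_pos: [543.2, -210.9, 227.5]
tcp_rot: [-3.138, -0.002, -1.413]
contact_force: [0.6, -0.4, -0.8]
opening: 0.217
grasp_force: 0.0
```

Emit:
play_rows --dp '[[0,0,0],[0,0,0]]' --rot '[[0,0,0],[0,0,0]]'

```text
clock: 18.0
eef_pos: [543.3, -210.2, 226.1]
tcp_rot: [-3.139, -0.0, -1.415]
contact_force: [0.7, 0.9, 0.2]
opening: 0.219
grasp_force: 0.0
```

```bash
python3 - <<'E'
from h import *
from rig import optics
out=[]
for n,(x,y,w,h,k) in dict(top=(265,110,100,100,4),side=(225,120,100,100,4)).items():
    f=optics.grab_frame(n); out.append(cv2.resize(f["color"][y:y+h,x:x+w,::-1],None,fx=k,fy=k,interpolation=cv2.INTER_CUBIC))
cv2.imwrite("pics/m8.png",np.hstack(out))
E
```

```text
(no output)
```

View pics/m8.png

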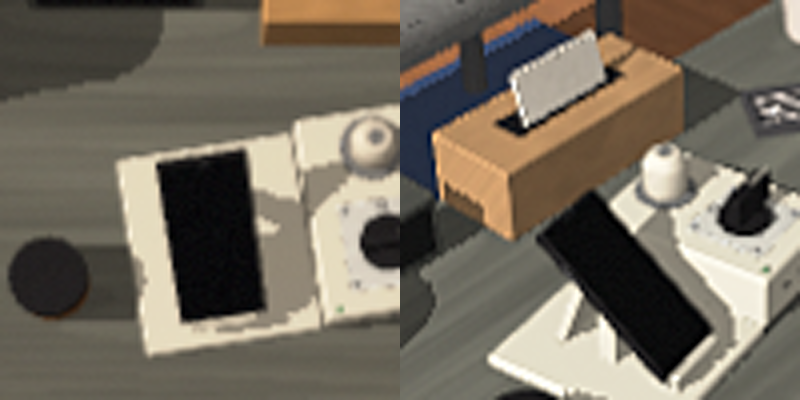

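The picture shows the phone square on the rest against the lip, at about (210, 235) in the top half. In the side view the switch pointer at (760, 180) points to the station's right, which is on.

```bash
python3 -c "
from rig import r
print(r.sign_off())"
```

```text
the job is handed in; nothing more can be done
None
```

The job is handed in at about 18 s: the phone is on the rest, square against the lip and centred to within about a millimetre, screen out; the switch then went home to on, and no bystander was seen to move in the final checks, which showed only part of the nightstand.

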